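# Pack the router's setting-up tools into their case

### The job

The carving is done: put the setting-up tools on the table away in the green case. Lift the case lid until it rests back on its stop; fold each rule fully shut, close the orange bit box, and lay each tool that is there flat and right way up in the bays of the case, then, with all of them in, close the lid fully. Do not disturb the round wood carving.

Things in the scene. Friction and masses are not known exactly. Their poses are not given: they have to be found in the camera images.
- case_floor (a point): Centre of the inner floor, 5 mm above the table, of a green tool case fixed to the table: 190 (x) x 326 (y) x 55 mm high when shut. x points from handle side to hinge side, y along the hinge, z up. Walls 5 mm thick rise to 23 mm above this floor. Any bay takes any tool, laid along x.
- case_bay (a point): Floor centre of the middle bay (same point and axes as the case floor). Two dividers, 4 mm thick and 16 mm high above the floor, at y = -53 and +53 mm, make three bays centred at y = -105, 0 and +105 mm, each 180 mm along x and about 102 mm along y.
- case_lid (a joint): Case lid, rad: 0 = shut, 1.75 = open on its stop. Beyond about 1.52 it falls back to the stop by itself, below about 1.3 it falls shut. It weighs 350 g and is a shell 27 mm deep; when shut, 45 mm is free between the case floor and the inside of its top.
- lid_handle (a point): Middle of the black round handle bar (10 mm thick, 90 mm long along the case's y) in front of the lid's front edge: 33 mm out from the lid's front face (28 mm clear gap). Shut, it is 40 mm above the table on the side nearest the robot; it turns with the lid and points up from the lid's upper edge when open.
- lid_hinge (a point): Middle of the lid's hinge line, on the case's rear upper edge: 95 mm in +x from the case centre, 28.5 mm above the table. The handle bar is 223 mm in front of it and 12 mm above it when the lid is shut, so it moves on an arc of 223 mm radius.
- rule1_mid (a point): Yellow folding angle rule, 160 g, black knob on the hinge: two arms lying flat, each 125 mm from hinge axis to tip, 15 wide, 20 high; folded 31 wide, 137 long. Frame of the first arm: x from hinge to tip, z up. This point: 58 mm from the hinge axis on the first arm's inner edge, half-way up (10 mm); centre of the folded rule. Hinge axis at x = -58 mm, y = 0; first arm at y = -15.5 to -0.5 mm.
- rule1_arm (a joint): Angle between the yellow rule's two arms, rad: 0 = folded (stop), 1.3 = widest. The second arm swings from the first towards +y (anticlockwise seen from above). Folded, the arms lie side by side (1 mm apart). Friction of 0.02 N m holds any angle. Squeezing the arms together across the bisector, 20 mm from the hinge, folds it.
- rule2_mid (a point): Silver aluminium folding angle rule, 160 g, red knob on the hinge: two arms lying flat, each 125 mm from hinge axis to tip, 15 wide, 20 high; folded 31 wide, 137 long. Frame of the first arm: x from hinge to tip, z up. This point: 58 mm from the hinge axis on the first arm's inner edge, half-way up (10 mm); centre of the folded rule. Hinge axis at x = -58 mm, y = 0; first arm at y = -15.5 to -0.5 mm.
- rule2_arm (a joint): Angle between the silver rule's two arms, rad: 0 = folded (stop), 1.3 = widest. The second arm swings from the first towards +y (anticlockwise seen from above). Folded, the arms lie side by side (1 mm apart). Friction of 0.02 N m holds any angle. Squeezing the arms together across the bisector, 20 mm from the hinge, folds it.
- bitbox_mid (a point): Orange hinged router-bit box, 210 g: base 50 (x) x 95 (y) x 22 mm with bits inside, lid 50 x 95 x 17.5 mm; 40 mm high when closed. This point: centre of the closed box, 20 mm above its underside, in the frame of the base, z up. The hinge line runs along y at x = +25 mm, 2.5 mm above this point; an open lid stands up or leans back to +x.
- bitbox_lid (a joint): Lid of the orange box, rad: 0 = closed, 2.1 = fully open; at 1.57 it stands upright. Light friction (0.02 N m) holds it at any angle, so it must be pushed right down; 1 to 6 N is ample.
- carving_mid (a point): Round carved wood slice, 170 mm across and 30 mm thick, lying loose beyond the work area; this is its centre. Not to be disturbed.
There are look-alikes about, which are no part of the job. Leave any turquoise look-alike of the part that bears rule2_mid alone. Of the things that look like the part that bears bitbox_mid, the smaller one is meant.

How it is judged:
On the way, in this order (a step that is already met when the one before it is completed fails the run):
1. the case lid is open and rests on its stop (value of joint case_lid above 1.68 rad), for 0.3 s.
2. with the lid still open, every tool lies folded and flat in the case (value of joint case_lid above 1.5 rad and x of rule1_mid in the frame of case_floor between -0.06 and 0.06 m and y of rule1_mid in the frame of case_floor between -0.158 and 0.158 m and z of rule1_mid in the frame of case_floor between 0 and 0.03 m and angle between each of rule1_mid, rule2_mid, bitbox_mid's own z axis and vertical below 0.15 rad and value of joint each of rule1_arm, rule2_arm, bitbox_lid below 0.12 rad and x of rule2_mid in the frame of case_floor between -0.06 and 0.06 m and y of rule2_mid in the frame of case_floor between -0.158 and 0.158 m and z of rule2_mid in the frame of case_floor between 0 and 0.03 m and x of bitbox_mid in the frame of case_floor between -0.06 and 0.06 m and y of bitbox_mid in the frame of case_floor between -0.158 and 0.158 m and z of bitbox_mid in the frame of case_floor between 0 and 0.03 m), for 0.3 s.
At the end, for the whole second after the job is handed in: Every tool that is present lies in the case, flat and right way up within 0.15 rad, its hinge closed to within 0.12 rad, and the lid is shut to within 0.04 rad (x of rule1_mid in the frame of case_floor between -0.06 and 0.06 m and y of rule1_mid in the frame of case_floor between -0.158 and 0.158 m and z of rule1_mid in the frame of case_floor between 0 and 0.03 m and angle between each of rule1_mid, rule2_mid, bitbox_mid's own z axis and vertical below 0.15 rad and value of joint each of rule1_arm, rule2_arm, bitbox_lid below 0.12 rad and x of rule2_mid in the frame of case_floor between -0.06 and 0.06 m and y of rule2_mid in the frame of case_floor between -0.158 and 0.158 m and z of rule2_mid in the frame of case_floor between 0 and 0.03 m and x of bitbox_mid in the frame of case_floor between -0.06 and 0.06 m and y of bitbox_mid in the frame of case_floor between -0.158 and 0.158 m and z of bitbox_mid in the frame of case_floor between 0 and 0.03 m and value of joint case_lid below 0.04 rad and velocity of joint case_lid below 0.05 rad/s); the robot touches nothing.
It fails at once if the wood carving is moved more than 30 mm (distance of carving_mid from where it was at the start of the episode above 0.03 m).
Of rule1, rule2, bitbox only 2 to 3 are there at a start; the rules pass over those that are not, and their reading is None.
At some moment in a run one of rule1, rule2, bitbox may be knocked a few centimetres aside while the robot is not near it.
Once in a run the grip may slacken for a moment while it holds something.
It also fails if it takes over 210 s, if anything falls off the work surface, if the arm or the gripper's body presses on something with over 40 N, if the wrist force passes 120 N, or if a joint passes its speed limit or range.

### The arm

A 6-joint arm with a two-finger parallel gripper is mounted at the origin on the work surface. World frame = base frame: x ahead of the robot, y to its left, z up, the work surface at z = 0. Lengths are in m, angles in rad, forces in N, time in s.
With the tool pointing down it reaches from about 0.325 to 0.9 m from the base axis. Payload 6.1 kg.
Tool frame: the origin (TCP) lies between the finger pads; the fingertips stand 19 mm ahead of it and the grasp point (between the pads) is the TCP (nose_length is the distance from the TCP to the fingertips, in m); z points along the fingers, y is the direction in which the jaws open and shut (so a half turn about z gives the same grasp; the last joint's range is limited). The gripper opens to 85 mm and grips with 20 to 120 N. Pads are 22 mm wide; open, the fingers measure 114 mm over their backs; the gripper's body (76 mm by 85 mm) begins 54 mm behind the grasp point. The pads swing forward as they close: fully open they stand 13 mm farther back than shut.
Start: joints at [-1.275, 0.22, 1.526, -0, 1.395, -0.126], TCP at [0.256, -0.57, 0.25] pointing down, gripper open.
Joint ranges: [-2.98, 2.98], [-0.91, 2.08], [0.09, 2.57], [-1.24, 4.39], [0.2, 2.65], [-2.68, 2.68]. Speed limits (rad/s): [2.57, 2.57, 3.01, 3.14, 3.14, 3.14].

### API

Orientations are given as a unit quaternion [x, y, z, w].
In Python, from cell import move_pose, move_straight, goto_joints, gripper_to, dwell, inverse_kinematics, read_state, capture, camera_info, MotionError, close_job, nose_length gives the robot as it stands. The module is installed in compiled form; this text tells all that it offers. Calls block until the motion is done:
- move_pose(position, orientation): joint-space move of the TCP to a pose.
- move_straight(position, speed=0.15, frame=None, f_stop=None): straight line of the TCP; frame=None keeps the orientation; speed is the mean speed in m/s. With f_stop (N) it stops when the force on the tool has changed by that much, and returns True; else False.
- goto_joints(angles): joint-space move.
- gripper_to(opening): finger opening in m; the grip force is fixed at half the most; returns when the fingers have stopped.
- dwell(seconds).
- inverse_kinematics(position, orientation): joint angles nearest the present ones, or None.
- read_state(): the state.
- capture(name): name is "scene" or "side" or "wrist"; returns the picture (420x560x3 uint8, red, green, blue); there is no depth.
- camera_info(name): a dict with "intrinsics" (3x3 intrinsics, pixels), "world_from_camera" (4x4, takes a point from camera to world coordinates); the wrist camera has in their place "T_tool_cam" (4x4, takes a point from camera to tool coordinates, whose origin is the TCP and whose axes are the flange's). Camera axes: x right, y down, z forward; pixel columns grow to the right and rows downward; lengths in m; the calibration is good to about 2 mm. A picture is of the moment at which its call begins: read the wrist's pose just before it. camera_info takes no time and is no camera call.
A pose or a line that the arm cannot do raises MotionError and nothing moves.
- close_job(): hands the job in, once; it reports no verdict.
The state is a dict: "time_s": time; "q": joint angles; "qd": joint speeds; "tau": joint torques, N m; "tcp_pos": TCP position; "tcp_rot": TCP orientation; "force": force on the tool from outside, world axes, zero at the start; "moment": the same for the moment, N m; "gripper_width": finger opening in m.
Only numpy, scipy, OpenCV 4.12 (cv2) and the standard library are available. Lean on these libraries where they do the work, as an engineer would, in place of code of your own. Each camera call takes 0.05 s, during which the arm holds its last target.

## Working session

There is one attempt and no reset: what is moved stays moved. The work goes in short steps, each a Python script; the robot and the scene stay as the last script left them, time stands still between calls to the robot, and variables do not carry over. Pictures are saved under pics/ and viewed, and the job is handed in when it is done.

```bash
ls; mkdir -p pics
python3 - <<'E'
from cell import *
import cv2, numpy as np
s=read_state(); print(s)
for n in ("scene","side","wrist"):
    im=capture(n); cv2.imwrite(f"pics/{n}0.png",im[:,:,::-1]); i=camera_info(n); print(n,{k:np.round(v,4).tolist() for k,v in i.items()})
print(nose_length)
E
```

```text
pics
{'time_s': 0.0, 'q': array([-1.27511663e+00,  2.21246918e-01,  1.52761810e+00,  2.21854463e-05,
        1.39470559e+00, -1.26082926e-01]), 'qd': array([ 1.15646223e-03,  5.39937185e-04,  1.59432936e-05,  5.97228313e-04,
       -5.22735048e-04, -3.70086150e-04]), 'tau': array([ 5.22005557e-04, -4.96893454e+01, -3.89391160e+01, -1.26195159e-04,
        1.10220071e-02,  3.69191696e-05]), 'tcp_pos': array([ 0.25569998, -0.56967211,  0.24918264]), 'tcp_rot': array([ 9.77846748e-01,  2.09319755e-01, -7.28829366e-05, -9.86345602e-04]), 'force': array([ 0.23074058, -1.22768336, -0.63300737]), 'moment': array([ 0.0298952 , -0.05274376,  0.00459204]), 'gripper_width': 0.08541190313469507}
scene {'intrinsics': [[445.1264, 0.0, 281.0324], [0.0, 445.1264, 205.6062], [0.0, 0.0, 1.0]], 'world_from_camera': [[0.3, 0.7382, -0.6042, 1.1333], [0.9539, -0.2339, 0.1879, -0.2748], [-0.0027, -0.6327, -0.7744, 0.816], [0.0, 0.0, 0.0, 1.0]]}
side {'intrinsics': [[506.9521, 0.0, 280.7582], [0.0, 506.9521, 212.0445], [0.0, 0.0, 1.0]], 'world_from_camera': [[-0.9121, -0.2987, 0.2809, 0.1431], [-0.41, 0.6737, -0.6149, 0.7897], [-0.0055, -0.676, -0.7369, 1.0827], [0.0, 0.0, 0.0, 1.0]]}
wrist {'intrinsics': [[329.9596, 0.0, 284.5939], [0.0, 329.9596, 205.7035], [0.0, 0.0, 1.0]], 'T_tool_cam': [[-0.0002, -0.9627, -0.2706, 0.0686], [1.0, -0.0004, 0.0004, -0.0009], [-0.0005, -0.2706, 0.9627, -0.1239], [0.0, 0.0, 0.0, 1.0]]}
0.019
```

View pics/scene0.png

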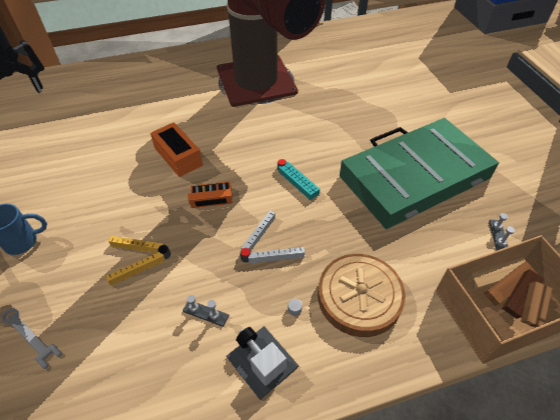

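View pics/side0.png

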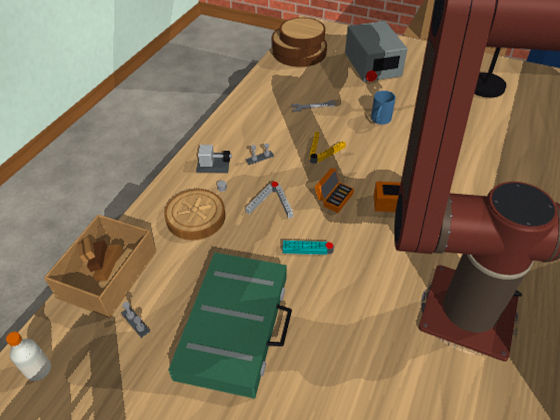

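View pics/wrist0.png

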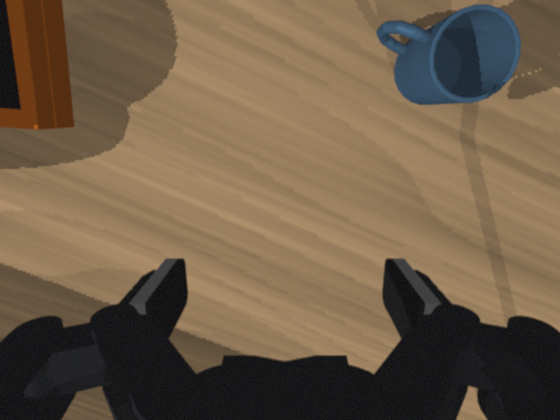

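The tools are all there. Candidates in the scene picture:
- **Yellow rule:** (140,258), the only one.
- **Silver rule:** (270,240), red knob at (245,254). The turquoise look-alike at (298,178) stays.
- **Bit box:** the small open orange one at (210,192). The bigger look-alike at (177,147) stays.

Next I localise them and check crops.

```bash
cat > h.py <<'E'
from cell import *
import cv2, numpy as np
from scipy.spatial.transform import Rotation as R
def rays(name,pts,T=None):
    i=camera_info(name); K=i["intrinsics"]
    if name=="wrist":
        T=T if T is not None else wristT()
    else: T=np.array(i["world_from_camera"])
    pts=np.atleast_2d(pts).astype(float)
    d=np.c_[pts,np.ones(len(pts))]@np.linalg.inv(K).T@T[:3,:3].T
    return T[:3,3],d
def wristT():
    s=read_state(); T=np.eye(4); T[:3,:3]=R.from_quat(s["tcp_rot"]).as_matrix(); T[:3,3]=s["tcp_pos"]
    return T@np.array(camera_info("wrist")["T_tool_cam"])
def onplane(name,pts,z,T=None):
    o,d=rays(name,pts,T); return o+d*((z-o[2])/d[:,2])[:,None]
def tri(*obs):  # obs: (name,pt[,T])
    A=np.zeros((3,3));b=np.zeros(3);L=[]
    for ob in obs:
        o,d=rays(ob[0],[ob[1]],ob[2] if len(ob)>2 else None); d=d[0]/np.linalg.norm(d[0])
        P=np.eye(3)-np.outer(d,d);A+=P;b+=P@o;L.append((P,o))
    x=np.linalg.solve(A,b); return x,max(np.linalg.norm(P@(x-o)) for P,o in L)
def proj(name,X,T=None):
    i=camera_info(name); T=np.array(i["world_from_camera"]) if T is None else T
    X=np.atleast_2d(X); c=(X-T[:3,3])@T[:3,:3]; p=c@np.array(i["intrinsics"]).T; return p[:,:2]/p[:,2:]
def q(yaw,pitch=0):
    # tool down, jaw (tool y) along world angle yaw (deg); 
    a=np.radians(yaw); y=np.array([np.cos(a),np.sin(a),0]); z=np.array([0,0,-1.]); x=np.cross(y,z)
    M=np.c_[x,y,z]
    return R.from_matrix(M).as_quat()
def save(name,fn,crop=None,scale=1):
    im=capture(name)[:,:,::-1]
    cv2.imwrite("pics/raw_"+fn,im)
    if crop: x0,y0,x1,y1=crop; im=im[y0:y1,x0:x1]
    if scale!=1: im=cv2.resize(im,None,fx=scale,fy=scale,interpolation=cv2.INTER_CUBIC)
    cv2.imwrite("pics/"+fn,im)
E
python3 - <<'E'
from h import *
np.set_printoptions(precision=4,suppress=True)
im=cv2.imread("pics/scene0.png")
cv2.imwrite("pics/c1.png",cv2.resize(im[120:300,90:330],None,fx=3.3,fy=3.3,interpolation=cv2.INTER_CUBIC))
cv2.imwrite("pics/c3.png",cv2.resize(im[110:230,330:510],None,fx=4,fy=4,interpolation=cv2.INTER_CUBIC))
im=cv2.imread("pics/side0.png")
cv2.imwrite("pics/c2.png",cv2.resize(im[120:280,220:430],None,fx=3.7,fy=3.7,interpolation=cv2.INTER_CUBIC))
cv2.imwrite("pics/c4.png",cv2.resize(im[240:400,160:310],None,fx=3.7,fy=3.7,interpolation=cv2.INTER_CUBIC))
E
```

```text
(no output)
```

View pics/c1.png

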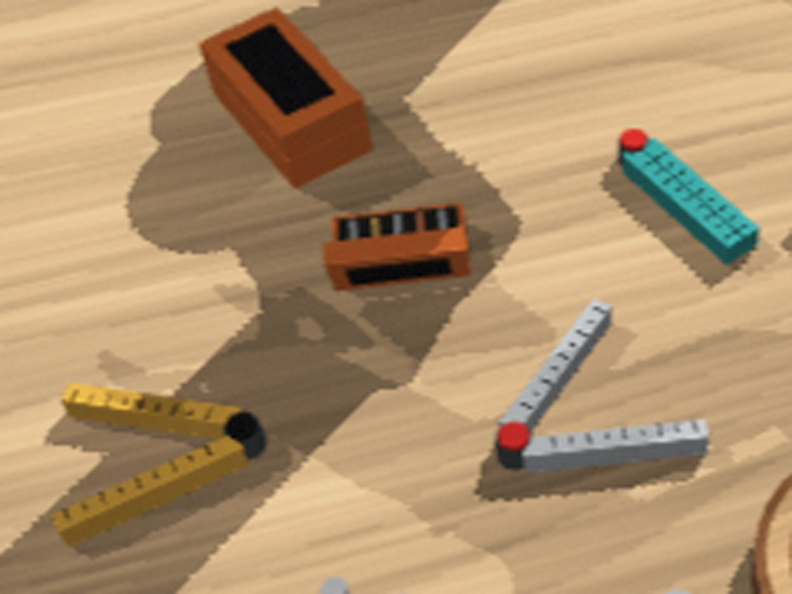

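View pics/c2.png

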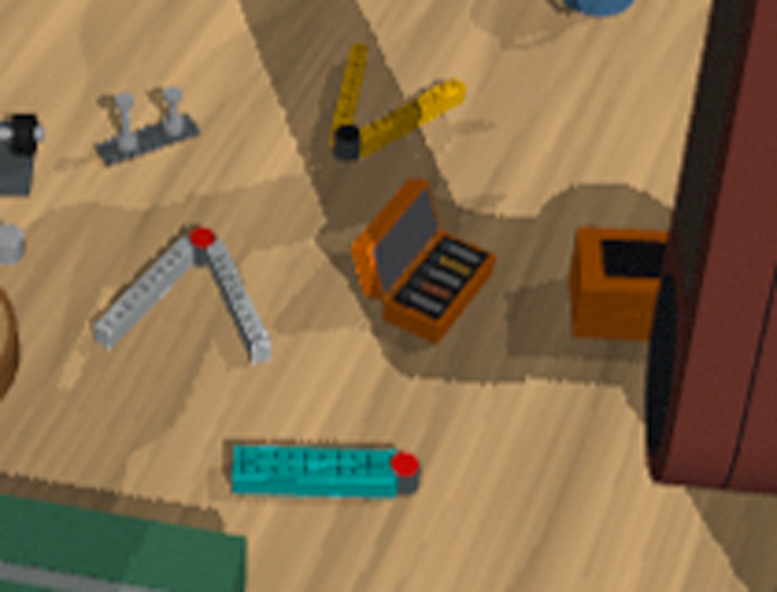

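View pics/c3.png

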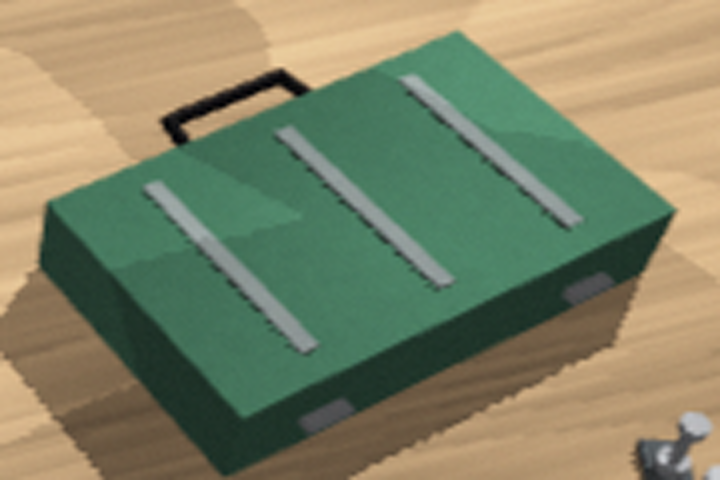

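View pics/c4.png

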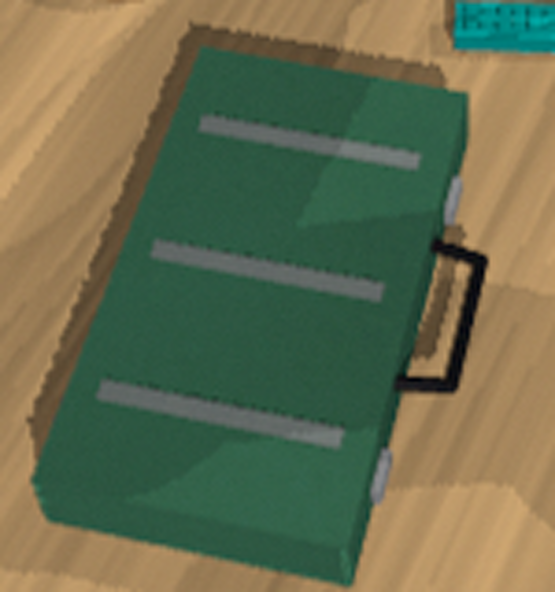

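Crops confirm the choice: yellow rule, silver rule (red knob, not turquoise) and the small open orange box. The case is shut, with its handle towards the robot.

Run:
```python
from h import *
np.set_printoptions(precision=4,suppress=True)
def S(p): return (p[0]/3.3+90,p[1]/3.3+120)
def D(p): return (p[0]/3.7+220,p[1]/3.7+120)
def C(p): return (p[0]/4+330,p[1]/4+110)
def E(p): return (p[0]/3.7+160,p[1]/3.7+240)
L={"hand-y":(C((48,203)),E((467,95))),"hand+y":(C((458,32)),E((350,580))),"hinge+y":(C((675,210)),E((35,485))),"hinge-y":(C((245,417)),E((200,47))),
"bar-":(C((163,125)),E((486,258))),"bar+":(C((280,72)),E((452,385))),
"yk":(S((243,424)),D((347,135))),"yt1":(S((70,390)),D((460,88))),"yt2":(S((62,525)),D((358,48))),
"sk":(S((514,434)),D((202,237))),"st1":(S((603,306)),D((258,350))),"st2":(S((706,430)),D((103,333))),
"bb right near top":(S((465,208)),D((435,340))),"bb lidtop -":(S((325,245)),D((415,182))),"bb lidtop +":(S((467,245)),D((360,250)))}
P={}
for k,(a,b) in L.items():
    P[k],e=tri(("scene",a),("side",b)); print(k,P[k],round(e,4))
c=np.mean([P[k] for k in ("hand-y","hand+y","hinge+y","hinge-y")],0);print("ctr",c)
for a,b in (("hand-y","hand+y"),("hinge-y","hinge+y"),("hand-y","hinge-y"),("hand+y","hinge+y"),("bar-","bar+")):
    v=P[b]-P[a];print(a,b,np.linalg.norm(v[:2]),np.degrees(np.arctan2(v[1],v[0])))
```

```text
hand-y [0.4484 0.0921 0.0528] 0.0006
hand+y [0.3742 0.4203 0.0424] 0.0011
hinge+y [0.5659 0.4493 0.051 ] 0.0014
hinge-y [0.6339 0.1307 0.0543] 0.0007
bar- [0.3904 0.196  0.0371] 0.0017
bar+ [0.3723 0.288  0.0417] 0.0008
yk [ 0.55   -0.3567  0.0204] 0.0004
yt1 [ 0.4843 -0.4629  0.0142] 0.0012
yt2 [ 0.587  -0.4756  0.0151] 0.0003
sk [ 0.611  -0.1915  0.0218] 0.0002
st1 [ 0.5226 -0.1042  0.0139] 0.0008
st2 [ 0.6404 -0.0707  0.0139] 0.0004
bb right near top [ 0.402  -0.1734  0.0106] 0.0019
bb lidtop - [ 0.4603 -0.2772  0.0687] 0.003
bb lidtop + [ 0.477  -0.189   0.0611] 0.0025
ctr [0.5056 0.2731 0.0501]
hand-y hand+y 0.3365076104898799 102.7417599573547
hinge-y hinge+y 0.3258006035622971 102.05743867958593
hand-y hinge-y 0.18947477355647918 11.740674213309143
hand+y hinge+y 0.19384617436967438 8.588086766089905
bar- bar+ 0.09373523678248905 101.13043580335052
```

Run:
```python
from h import *
np.set_printoptions(precision=4,suppress=True)
for p in ([.38,.245,.04],[.64,.30,.25],[.5,.17,.05],[.55,-.38,.03],[.6,-.17,.03],[.43,-.23,.05]):
    for y in (-79,11.5,101.5,191.5):
        print(p,y,inverse_kinematics(p,q(y)))
move_pose([.45,.10,.35],q(11.5+180))
T=wristT();np.save("T1.npy",T);save("wrist","w1.png")
move_pose([.45,.32,.35],q(11.5+180))
T=wristT();np.save("T2.npy",T);save("wrist","w2.png")
print(read_state()["time_s"])
```

```text
[0.38, 0.245, 0.04] -79 [ 0.3979  0.0845  2.1195 -0.      0.9376  1.7767]
[0.38, 0.245, 0.04] 11.5 [ 0.3979  0.0845  2.1195 -0.      0.9376  0.1972]
[0.38, 0.245, 0.04] 101.5 [ 0.3979  0.0845  2.1195 -0.      0.9376 -1.3736]
[0.38, 0.245, 0.04] 191.5 None
[0.64, 0.3, 0.25] -79 [ 0.3269  0.4154  1.285  -0.      1.4411  1.7057]
[0.64, 0.3, 0.25] 11.5 [ 0.3269  0.4154  1.285  -0.      1.4411  0.1262]
[0.64, 0.3, 0.25] 101.5 [ 0.3269  0.4154  1.285  -0.      1.4411 -1.4446]
[0.64, 0.3, 0.25] 191.5 None
[0.5, 0.17, 0.05] -79 [ 0.1784  0.2329  1.9242 -0.      0.9845  1.5572]
[0.5, 0.17, 0.05] 11.5 [ 0.1784  0.2329  1.9242 -0.      0.9845 -0.0224]
[0.5, 0.17, 0.05] 101.5 [ 0.1784  0.2329  1.9242 -0.      0.9845 -1.5932]
[0.5, 0.17, 0.05] 191.5 None
[0.55, -0.38, 0.03] -79 [-0.7224  0.5482  1.5423 -0.      1.0511  0.6564]
[0.55, -0.38, 0.03] 11.5 [-0.7224  0.5482  1.5423 -0.      1.0511 -0.9232]
[0.55, -0.38, 0.03] 101.5 [-0.7224  0.5482  1.5423 -0.      1.0511 -2.494 ]
[0.55, -0.38, 0.03] 191.5 [-0.7224  0.5482  1.5423 -0.      1.0511  2.2184]
[0.6, -0.17, 0.03] -79 [-0.4025  0.459   1.6716 -0.      1.0111  0.9763]
[0.6, -0.17, 0.03] 11.5 [-0.4025  0.459   1.6716 -0.      1.0111 -0.6032]
[0.6, -0.17, 0.03] 101.5 [-0.4025  0.459   1.6716 -0.      1.0111 -2.174 ]
[0.6, -0.17, 0.03] 191.5 [-0.4025  0.459   1.6716 -0.      1.0111  2.5384]
[0.43, -0.23, 0.05] -79 [-0.6531  0.1454  2.0277 -0.      0.9685  0.7258]
[0.43, -0.23, 0.05] 11.5 [-0.6531  0.1454  2.0277 -0.      0.9685 -0.8538]
[0.43, -0.23, 0.05] 101.5 [-0.6531  0.1454  2.0277 -0.      0.9685 -2.4246]
[0.43, -0.23, 0.05] 191.5 [-0.6531  0.1454  2.0277 -0.      0.9685  2.2878]Traceback (most recent call last):
  File "<stdin>", line 6, in <module>
cell.MotionError: the arm cannot take that pose within its joint ranges
```

Run:
```python
from h import *
move_pose([.45,.17,.35],q(11.5))
T=wristT();np.save("T1.npy",T);save("wrist","w1.png")
move_pose([.43,.26,.33],q(11.5))
T=wristT();np.save("T2.npy",T);save("wrist","w2.png")
print(read_state()["time_s"])
```

```text
3.4417
```

View pics/w1.png

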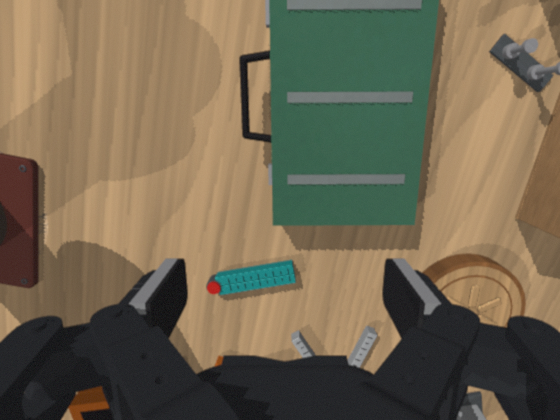

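View pics/w2.png

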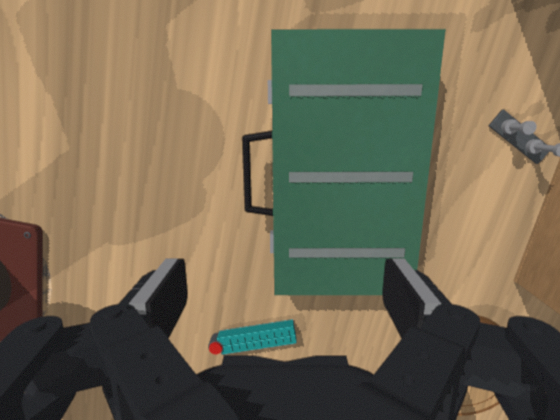

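Both wrist views show the case square in the image, handle bar at (246,97) in w1 and (248,174) in w2. Measuring.

Run:
```python
from h import *
np.set_printoptions(precision=4,suppress=True)
T1,T2=np.load("T1.npy"),np.load("T2.npy")
for a,b in (((244,58),(248,137)),((246,136),(249,210)),((273,225),(275,296)),((415,225),(416,296))):
    print(tri(("wrist",a,T1),("wrist",b,T2)))
c=onplane("wrist",[(272,30),(445,30),(275,296),(416,296)],.055,T2);print(c,c.mean(0))
b=onplane("wrist",[(248,137),(249,210)],.04,T2);print(b,b.mean(0))
for u,v in ((0,2),(2,3),(0,1)): d=c[v]-c[u];print(np.linalg.norm(d),np.degrees(np.arctan2(d[1],d[0])))
d=b[0]-b[1];print(np.linalg.norm(d),np.degrees(np.arctan2(d[1],d[0])))
```

```text
(array([0.3764, 0.2905, 0.0386]), np.float64(0.0008904331437880832))
(array([0.3943, 0.1995, 0.0427]), np.float64(0.0005118234708608027))
(array([0.45  , 0.0951, 0.0632]), np.float64(0.00029283271174464773))
(array([0.6349, 0.1315, 0.0607]), np.float64(0.0008352489256627105))
[[0.3848 0.4104 0.055 ]
 [0.5697 0.4482 0.055 ]
 [0.451  0.0903 0.055 ]
 [0.639  0.1287 0.055 ]] [0.5111 0.2694 0.055 ]
[[0.3774 0.2909 0.04  ]
 [0.3947 0.1988 0.04  ]] [0.386  0.2448 0.04  ]
0.3268210409276768 -78.3108702992934
0.19186324397782353 11.555417396536905
0.1886793336336558 11.574990768787426
0.09365527410631101 100.63721035291445
```

```bash
cat >> h.py <<'E'
YAW=11.5
EX=np.array([np.cos(np.radians(YAW)),np.sin(np.radians(YAW)),0]); EY=np.array([-EX[1],EX[0],0])
CEN=np.array([.510,.270,0.005])
def case(x,y,z): return CEN+x*EX+y*EY+np.array([0,0,z])
HINGE=case(.095,0,.0235)
def bar(th):
    a=th+np.arctan2(.0115,.223); r=.2233
    return HINGE+r*(-np.cos(a)*EX+np.array([0,0,np.sin(a)]))
def st(tag=""):
    s=read_state(); print(tag,"t",round(s["time_s"],1),"p",np.round(s["tcp_pos"],4),"F",np.round(s["force"],1),"w",round(s["gripper_width"],4))
E
python3 - <<'E'
from h import *
print(bar(0))
gripper_to(.026)
b=bar(0); qq=q(YAW)
move_pose(b+[0,0,.08],qq)
print(move_straight(b,speed=.08,f_stop=8)); st("down")
T=wristT();save("wrist","w3.png")
E
```

```text
[0.38456604 0.24448017 0.04000019]
False
down t 6.1 p [0.3851 0.2447 0.0405] F [-0.1  0.1 -0.2] w 0.0261
```

View pics/w3.png

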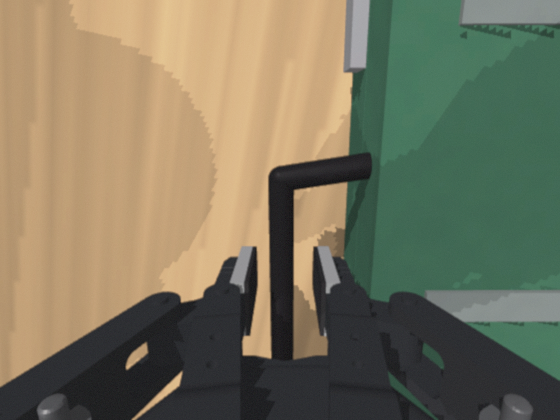

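The bar (x≈282) is centred between the fingers. Gripping it and swinging the lid open.

Run:
```python
from h import *
gripper_to(.0); st("grip")
for th in np.arange(.1,1.701,.1):
    hit=move_straight(bar(th),speed=.12,f_stop=30)
    if hit or abs(th*10%4)<.01: st(f"th{th:.1f} {hit}")
    if hit: break
save("side","s1.png")
```

```text
grip t 6.4 p [0.3838 0.2444 0.0406] F [-5.1 -1.   8.1] w 0.0079
th0.4 False t 7.7 p [0.4048 0.2487 0.1265] F [-9.   0.1  3.1] w 0.0075
th0.8 False t 9.1 p [0.4576 0.2596 0.1995] F [-17.6  -3.7  18.5] w 0.0079
th1.2 False t 10.4 p [0.5367 0.2759 0.2458] F [-5.3  0.3 16.6] w 0.0081
th1.6 False t 11.7 p [0.6223 0.2936 0.2536] F [-0.5  2.3  6.7] w 0.0076
```

View pics/s1.png

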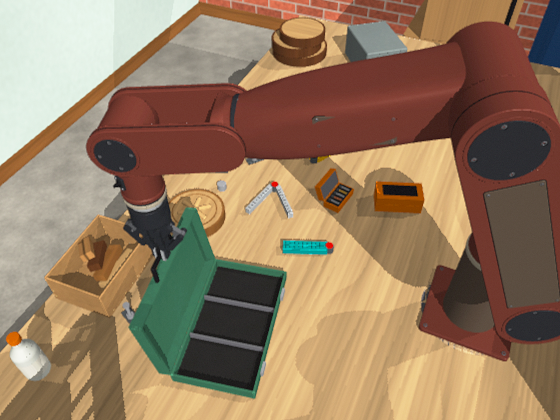

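Lid open. Release, lift, and look at the tools from the wrist.

Run:
```python
from h import *
gripper_to(.05)
p=read_state()["tcp_pos"]; move_straight(p+[0,0,.1],speed=.2)
save("scene","sc1.png")
move_pose([.47,-.25,.32],q(-79)); np.save("T1.npy",wristT()); save("wrist","w4.png")
gripper_to(.085)
move_pose([.43,-.17,.32],q(-79)); np.save("T2.npy",wristT()); save("wrist","w5.png")
st()
```

```text
t 16.4 p [ 0.4302 -0.1701  0.3204] F [-0.1 -1.1  0.3] w 0.0849
```

View pics/w4.png

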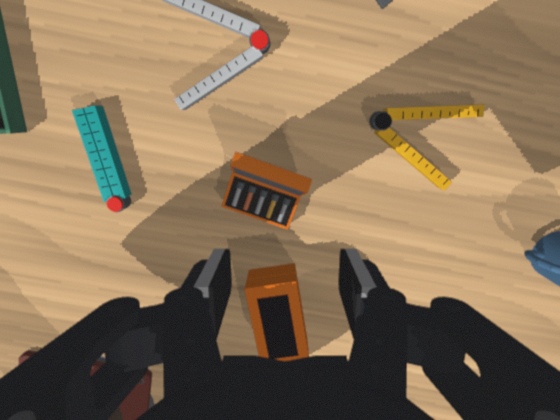

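View pics/w5.png

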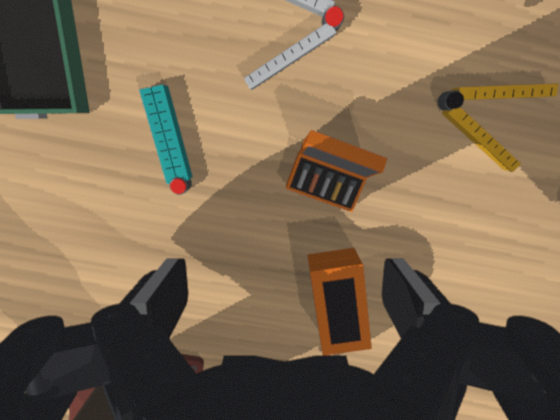

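View pics/sc1.png

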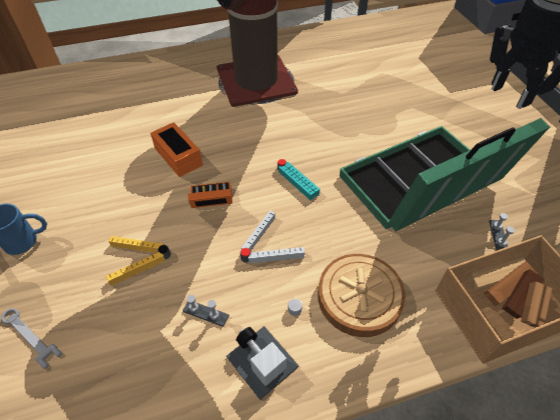

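Lid rests back, bays are free. The box is at (265,190) in w4 and (337,170) in w5. Zooming in for its corners.

Run:
```python
import cv2,numpy as np
a=cv2.imread("pics/w4.png")[145:240,210:325];b=cv2.imread("pics/w5.png")[120:215,278:393]
cv2.imwrite("pics/z1.png",cv2.resize(np.vstack([a,b])[:, :],None,fx=3.1*1,fy=3.1,interpolation=cv2.INTER_CUBIC))
```

```text
(no output)
```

View pics/z1.png

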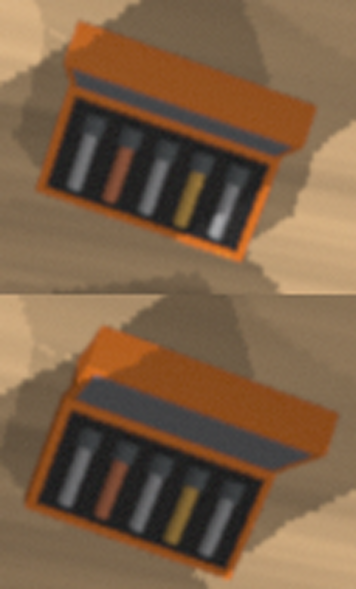

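Run:
```python
from h import *
np.set_printoptions(precision=4,suppress=True)
T1,T2=np.load("T1.npy"),np.load("T2.npy")
def A(x,y): return (x/3.1+210,y/3.1+145)
def B(x,y): return (x/3.1+278,(y-294.5)/3.1+120)
P={}
for k,a,b in (("fl",(38,187),(27,503)),("fr",(243,260),(230,577)),("br",(278,155),(272,472)),("bl",(70,85),(70,402)),("lid far l",(80,22),(103,325)),("lid far r",(315,105),(338,415)),("lid near r",(297,155),(312,458)),("lid near l",(75,72),(93,378))):
    P[k],e=tri(("wrist",A(*a),T1),("wrist",B(*b),T2));print(k,P[k],round(e,4))
def ang(d): return round(np.linalg.norm(d[:2]),4),round(np.degrees(np.arctan2(d[1],d[0])),1)
print(ang(P["fl"]-P["fr"]),ang(P["br"]-P["fr"]),ang(P["bl"]-P["fl"]),ang(P["lid far l"]-P["lid far r"]))
print((P["fl"]+P["fr"]+P["bl"]+P["br"])/4)
f=onplane("wrist",[A(38,187),A(243,260)],.022,T1);print(f)
f=onplane("wrist",[B(27,503),B(230,577)],.022,T2);print(f)
```

```text
fl [ 0.4055 -0.1767  0.0205] 0.0001
fr [ 0.3897 -0.2696  0.0194] 0.0004
br [ 0.4385 -0.2754  0.0192] 0.0003
bl [ 0.4525 -0.1849  0.0277] 0.001
lid far l [ 0.4848 -0.1889  0.0639] 0.0002
lid far r [ 0.4705 -0.281   0.0645] 0.0006
lid near r [ 0.451  -0.2779  0.0609] 0.0012
lid near l [ 0.4654 -0.1896  0.0606] 0.0001
(np.float64(0.0943), np.float64(80.3)) (np.float64(0.0491), np.float64(-6.7)) (np.float64(0.0477), np.float64(-9.9)) (np.float64(0.0932), np.float64(81.1))
[ 0.4216 -0.2267  0.0217]
[[ 0.4059 -0.177   0.022 ]
 [ 0.3903 -0.2696  0.022 ]]
[[ 0.406  -0.1766  0.022 ]
 [ 0.3907 -0.2688  0.022 ]]
```

Box: front centre (0.398,-0.223), x axis ≈ -9.5°, rim 20 mm high, and the lid leans back to about 1.9 rad. Closing the lid with shut fingers from behind.

Run:
```python
from h import *
a0=np.radians(-9.5); bx=np.array([np.cos(a0),np.sin(a0),0]); H=np.array([.4478,-.2313,.0225]); Z=np.array([0,0,1.])
gripper_to(0.0)
qq=q(-99.5)
def tcp(th,r=.040,extra=0.0):
    ang=np.arctan2(.0175+extra,-r)-th; rr=np.hypot(r,.0175+extra)
    c=H+rr*np.cos(ang)*bx+rr*np.sin(ang)*Z
    return c+bx*.011+Z*.019
move_pose(tcp(1.9)+.035*bx+.08*Z,qq)
print(move_straight(tcp(1.9)+.035*bx,speed=.15,f_stop=6)); st("behind")
for th in np.r_[1.9:0.0:-.15]:
    hit=move_straight(tcp(th,extra=.001),speed=.08,f_stop=12)
    if hit: st(f"hit {th:.2f}")
save("wrist","w6.png")
hit=move_straight(tcp(0)-.004*Z,speed=.02,f_stop=7); st(f"press {hit}")
move_straight(read_state()["tcp_pos"]+[0,0,.12],speed=.2)
move_pose([.40,-.21,.25],q(-79)); np.save("T1.npy",wristT()); save("wrist","w7.png")
st()
```

```text
False
behind t 18.6 p [ 0.5231 -0.2442  0.0752] F [ 0.7 -0.9  0.5] w -0.0001
press True t 22.6 p [ 0.4204 -0.227   0.059 ] F [-1.5  1.2  6.7] w -0.0001
 t 23.9 p [ 0.3993 -0.2095  0.2481] F [-0.6 -0.1  1. ] w -0.0
```

View pics/w7.png

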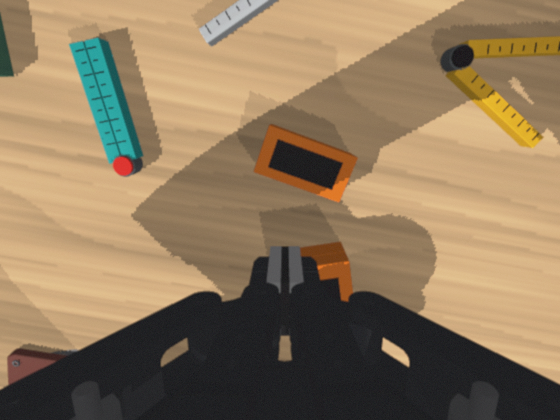

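The box is shut at (306,162), with its top measured at 40 mm by touch. Measuring the top face, then gripping.

```bash
cat >> h.py <<'E'
def orange_box(im,near):
    hsv=cv2.cvtColor(im,cv2.COLOR_BGR2HSV); m=cv2.inRange(hsv,(3,150,60),(14,255,255))
    cs,_=cv2.findContours(m,cv2.RETR_EXTERNAL,cv2.CHAIN_APPROX_NONE)
    cs=[c for c in cs if cv2.contourArea(c)>300]
    c=min(cs,key=lambda c:np.linalg.norm(np.array(cv2.minAreaRect(c)[0])-near)); return c
E
python3 - <<'E'
from h import *
T1=np.load("T1.npy"); im=cv2.imread("pics/w7.png")
c=orange_box(im,(306,162)); r=cv2.boxPoints(cv2.minAreaRect(c)); print(r)
w=onplane("wrist",r,.04,T1); print(w,w.mean(0)); 
for i in range(4): d=w[(i+1)%4]-w[i]; print(np.linalg.norm(d),np.degrees(np.arctan2(d[1],d[0])))
E
```

```text
[[251.75638 170.95345]
 [269.4915  122.96425]
 [357.8765  155.62828]
 [340.1414  203.61748]]
[[ 0.40448566 -0.17388809  0.04      ]
 [ 0.45457369 -0.18320424  0.04      ]
 [ 0.44006398 -0.27609698  0.04      ]
 [ 0.38799467 -0.27032117  0.04      ]] [ 0.4217795  -0.22587762  0.04      ]
0.05094704256472944 -10.53636145926719
0.09401911007623849 -98.87778088623175
0.05238866729632774 173.67031701839272
0.09783297893949577 80.29574019398613
```

Run:
```python
from h import *
g=np.array([.4218,-.2262,.031]); qq=q(-9.3)
gripper_to(.075)
move_pose(g+[0,0,.10],qq)
print(move_straight(g,speed=.1,f_stop=8)); st("down")
gripper_to(0.0); st("grip")
move_straight(g+[0,0,.09],speed=.12); st("lift")
save("scene","sc2.png"); save("wrist","w8.png")
```

```text
False
down t 26.8 p [ 0.4223 -0.2266  0.0317] F [-0.3  0.1  0.6] w 0.0748
grip t 27.2 p [ 0.4224 -0.2266  0.0319] F [-2.5  0.9  5.4] w 0.0491
lift t 28.1 p [ 0.4211 -0.2257  0.1201] F [-0.2  0.1 -2.5] w 0.049
```

View pics/w8.png

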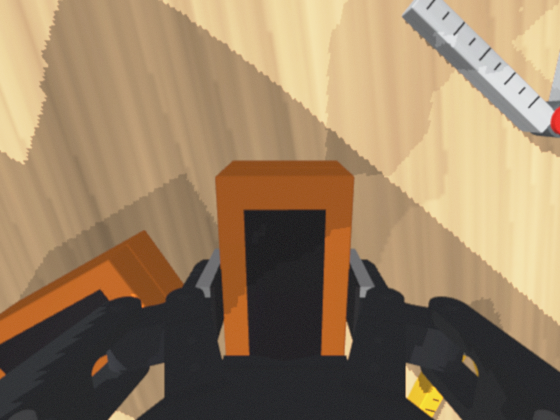

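View pics/sc2.png

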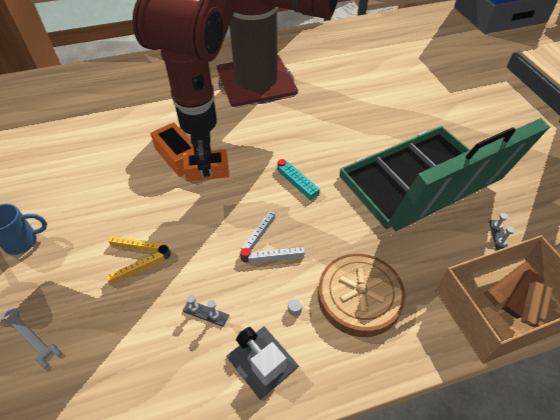

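The box is squarely held. Carry it to the far bay (y=+105).

```bash
cat >> h.py <<'E'
def carry(p0,p1,qa,n=6,wmin=.01):
    """straight carry in pieces, checking that the grip holds"""
    p0=np.array(read_state()["tcp_pos"])
    for k in range(1,n+1):
        move_straight(p0+(p1-p0)*k/n,speed=.25,frame=qa if k==1 else None)
        w=read_state()["gripper_width"]
        if w<wmin: st("LOST"); return False
    return True
E
python3 - <<'E'
from h import *
t=case(0,.105,0); t[2]=.037
qq=q(YAW-90)
up=t.copy(); up[2]=.125
mid=np.array([.44,.0,.125])
move_pose(mid,qq); st("mid")
move_pose(up,qq); st("above")
save("wrist","w9.png"); save("scene","sc3.png")
E
```

```text
mid t 29.7 p [ 4.400e-01 -3.000e-04  1.249e-01] F [-0.3 -0.2 -1.9] w 0.0487
above t 31.1 p [0.4895 0.3716 0.1249] F [-0.   0.3 -2.7] w 0.049
```

View pics/w9.png

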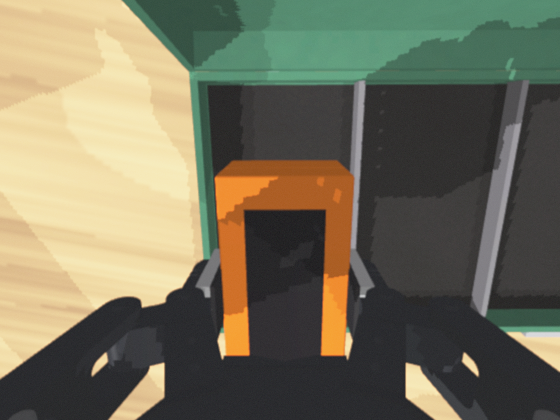

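View pics/sc3.png

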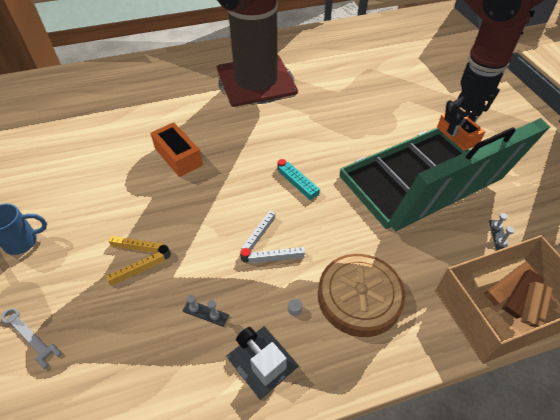

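Run:
```python
from h import *
np.set_printoptions(precision=4,suppress=True)
T=wristT()
for p,z in (((360,84),.021),((355,240),.021),((525,84),.021),((482,310),.021),((207,86),.028),((200,76),.028)):
    w=onplane("wrist",[p],z,T)[0]-CEN; print(p,"case",w@EX,w@EY)
```

```text
(360, 84) case 0.08686035151452356 0.05494923949558853
(355, 240) case -0.021742570859423514 0.05217329905719704
(525, 84) case 0.08663083140138089 -0.05244484719068778
(482, 310) case -0.08102126296150187 -0.051215851137361136
(207, 86) case 0.08532311950312385 0.1530179543019802
(200, 76) case 0.0912386980164581 0.1570154727966494
```

The dividers measure at y=+54 and -52 mm in my case frame, so the frame is right to about 1–2 mm. Lowering.

Run:
```python
from h import *
t=case(0,.105,0); t[2]=.0385
print(move_straight(t,speed=.1,f_stop=10)); st()
print(move_straight(t-[0,0,.006],speed=.02,f_stop=4)); st("contact")
gripper_to(.066); st("open")
p=read_state()["tcp_pos"]; print(move_straight(p+[0,0,.12],speed=.15))
save("wrist","w10.png"); save("side","s2.png")
```

```text
True
 t 32.0 p [0.4877 0.3721 0.0369] F [-1.1 -0.3  4.7] w 0.0493
True
contact t 32.2 p [0.4877 0.3721 0.0369] F [-2.4 -1.9  7.1] w 0.049
open t 32.6 p [0.4866 0.3714 0.0352] F [ 0.5 -0.3  0.7] w 0.0657
False
```

View pics/w10.png

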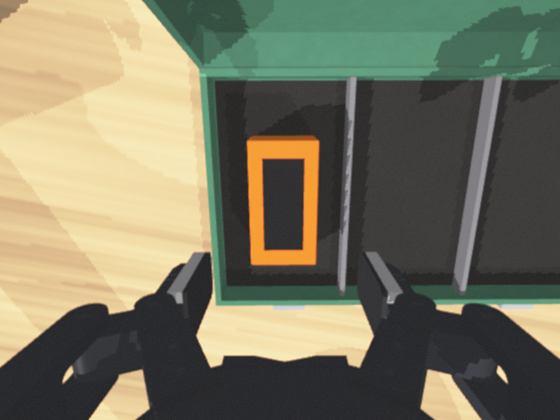

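View pics/s2.png

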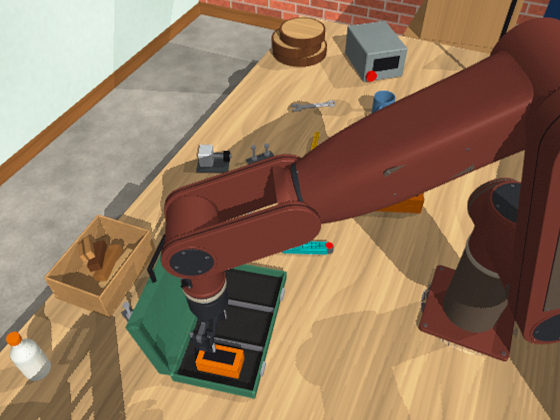

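The box lies flat and shut in the +y bay. Next, the silver rule.

Run:
```python
from h import *
move_pose([.58,-.20,.24],q(16)); gripper_to(.085); np.save("T1.npy",wristT()); save("wrist","w11.png")
move_pose([.56,-.24,.24],q(16)); np.save("T2.npy",wristT()); save("wrist","w12.png"); st()
```

```text
t 36.6 p [ 0.5599 -0.2403  0.24  ] F [ 1.   0.2 -0.9] w 0.0845
```

View pics/w11.png

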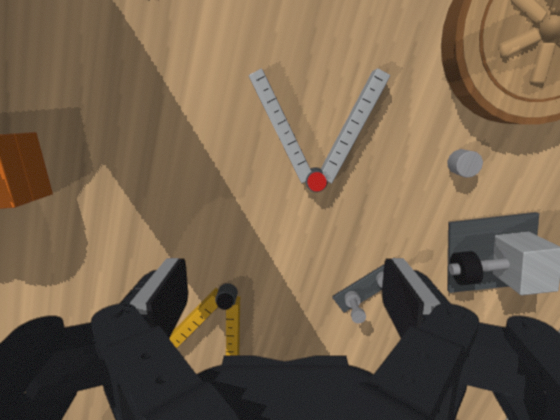

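View pics/w12.png

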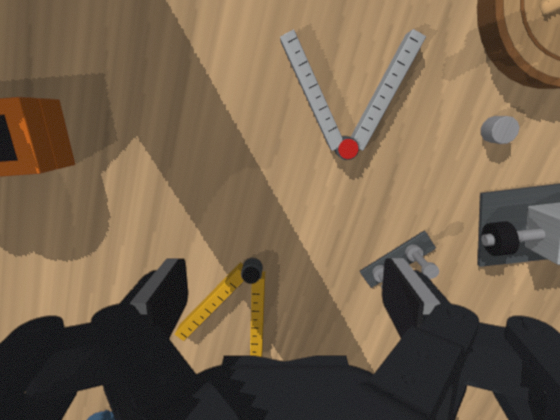

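Run:
```python
from h import *
np.set_printoptions(precision=4,suppress=True)
T1,T2=np.load("T1.npy"),np.load("T2.npy")
P={}
for k,a,b in (("k",(317,182),(348,149)),("t1",(257,73),(288,36)),("t2",(382,73),(417,34))):
    P[k],e=tri(("wrist",a,T1),("wrist",b,T2));print(k,P[k],e)
w=onplane("wrist",[(257,73),(382,73)],.02,T1); k=onplane("wrist",[(317,182)],.027,T1)[0]; print(w,k)
a=[np.degrees(np.arctan2(*(x-k)[1::-1])) for x in w]; print(a,np.mean(a))
```

```text
k [ 0.6131 -0.1911  0.0221] 0.00013726661623493267
t1 [ 0.5238 -0.1037  0.0075] 0.00021110043505088758
t2 [ 0.6423 -0.0705  0.0171] 0.00016407734018481036
[[ 0.5249 -0.1046  0.02  ]
 [ 0.6418 -0.071   0.02  ]] [ 0.6125 -0.1903  0.027 ]
[np.float64(135.6159882161479), np.float64(76.19003275505821)] 105.90301048560306
```

Run:
```python
from h import *
k=np.array([.6128,-.1906,0]); a=np.radians(105.9); u=np.array([np.cos(a),np.sin(a),0])
p=k+.021*u; p[2]=.021; qq=q(15.9)
move_pose(p+[0,0,.10],qq)
print(move_straight(p,speed=.1,f_stop=6)); st("down")
gripper_to(.0); st("squeezed")
save("wrist","w13.png")
gripper_to(.05)
move_straight(p+[0,0,.12],speed=.15)
move_pose([.58,-.22,.22],qq);np.save("T1.npy",wristT()); save("wrist","w14.png"); st()
```

```text
False
down t 38.4 p [ 0.6078 -0.1707  0.0219] F [-0.3 -0.7  0.3] w 0.0849
squeezed t 38.9 p [ 0.6082 -0.1708  0.0224] F [-1.2  0.4  6.6] w 0.0293
 t 40.8 p [ 0.5794 -0.2198  0.2187] F [-0.6 -0.1 -1.4] w 0.0504
```

View pics/w13.png

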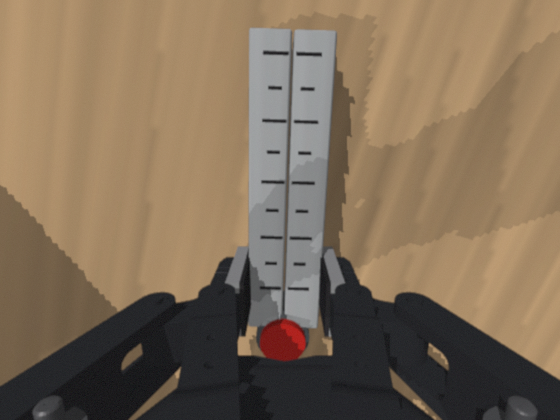

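View pics/w14.png

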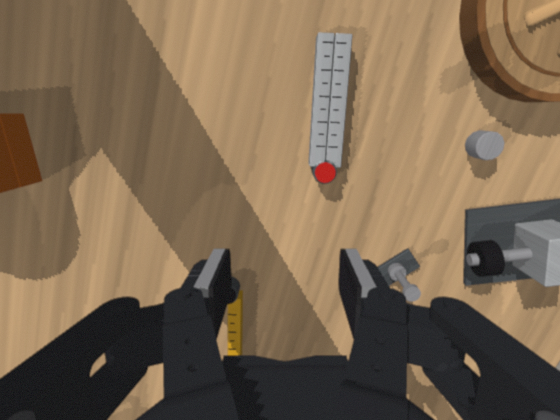

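The rule is fully folded (touching arms, knob at (325,172)). Gripping it at its centre.

Run:
```python
from h import *
np.set_printoptions(precision=4,suppress=True)
T1=np.load("T1.npy")
k=onplane("wrist",[(325,172)],.025,T1)[0]; t=onplane("wrist",[(335.5,34)],.02,T1)[0]
d=(t-k); d[2]=0; L=np.linalg.norm(d); d/=L; yaw=np.degrees(np.arctan2(d[1],d[0]))-90
g=k+.058*d; g[2]=.022; print(k,t,L,yaw,g)
qq=q(yaw)
gripper_to(.05)
move_pose(g+[0,0,.08],qq)
print(move_straight(g,speed=.1,f_stop=6)); st("down")
gripper_to(0.); st("grip")
move_straight(g+[0,0,.09],speed=.12); st("lift")
save("wrist","w15.png");save("side","s3.png")
```

```text
[ 0.6142 -0.1967  0.025 ] [ 0.5862 -0.0766  0.02  ] 0.1232949853958171 13.093238025570187 [ 0.601  -0.1402  0.022 ]
False
down t 42.6 p [ 0.6017 -0.1405  0.0227] F [0.4 1.2 0.3] w 0.0499
grip t 42.9 p [ 0.6021 -0.1405  0.0234] F [0.5 0.5 4.8] w 0.0287
lift t 43.8 p [ 0.6002 -0.14    0.1109] F [ 0.4 -0.  -1.6] w 0.0285
```

View pics/w15.png

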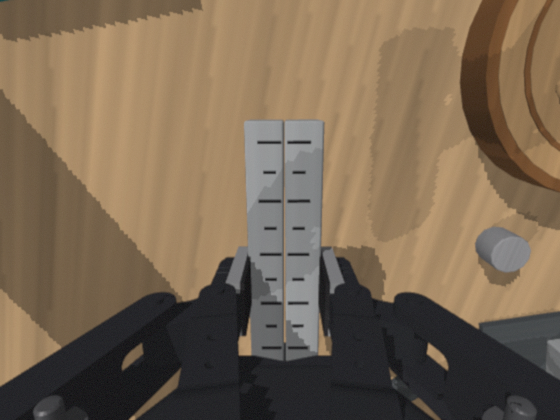

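View pics/s3.png

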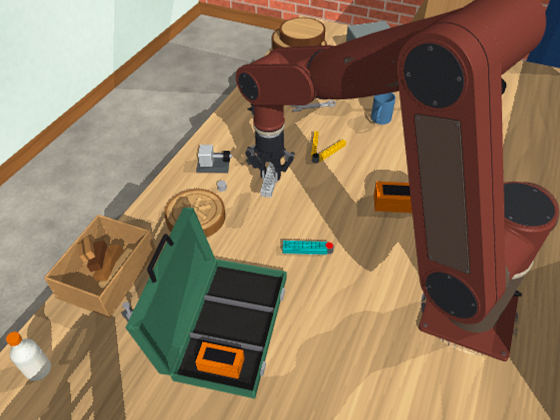

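Run:
```python
from h import *
qq=q(YAW-90)
t=case(0,0,0); t[2]=.030
up=t.copy(); up[2]=.12
move_pose([.46,.02,.12],qq); st("mid")
move_pose(up,qq); st("above"); save("wrist","w16.png")
print(move_straight(t,speed=.08,f_stop=8)); st()
print(move_straight(t-[0,0,.006],speed=.02,f_stop=3)); st("contact")
gripper_to(.05); st("open")
p=read_state()["tcp_pos"]; print(move_straight(p+[0,0,.12],speed=.15))
save("wrist","w17.png")
```

```text
mid t 45.5 p [0.4603 0.0198 0.1201] F [-0.4  0.3 -1.2] w 0.029
above t 46.5 p [0.51   0.269  0.1196] F [ 0.2  0.3 -2.3] w 0.0288
False
 t 47.8 p [0.5106 0.2702 0.0307] F [ 0.5 -0.5 -1.9] w 0.0286
True
contact t 48.1 p [0.511  0.2704 0.0283] F [0.6 0.6 5.2] w 0.0289
open t 48.4 p [0.5096 0.2699 0.0268] F [-0.2 -0.   0.6] w 0.05
False
```

View pics/w16.png

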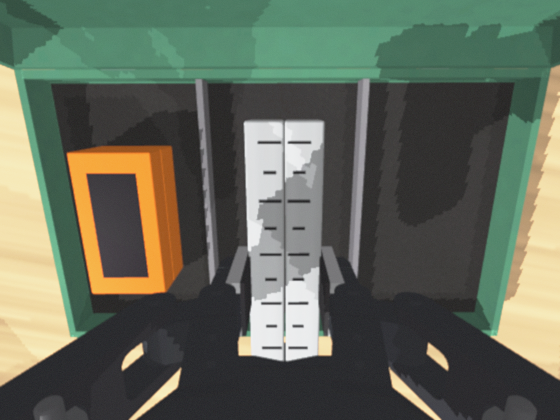

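View pics/w17.png

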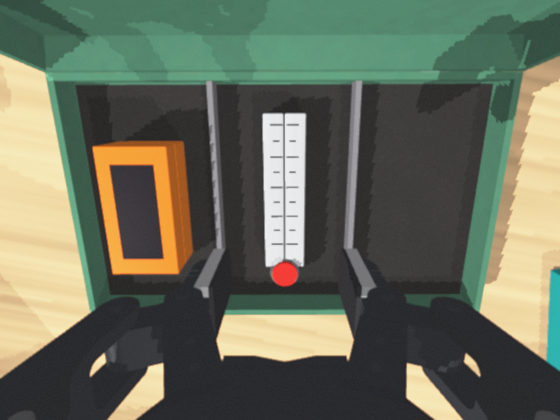

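The silver rule lies folded and flat in the middle bay. Now the yellow one.

Run:
```python
from h import *
move_pose([.49,-.38,.24],q(-79)); gripper_to(.085); np.save("T1.npy",wristT()); save("wrist","w18.png")
move_pose([.46,-.40,.22],q(-79)); np.save("T2.npy",wristT()); save("wrist","w19.png"); st()
```

```text
t 52.6 p [ 0.4596 -0.4001  0.2197] F [0.7 0.1 0.4] w 0.0852
```

View pics/w18.png

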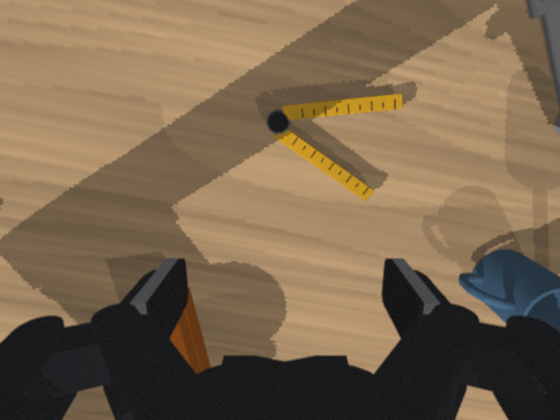

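View pics/w19.png

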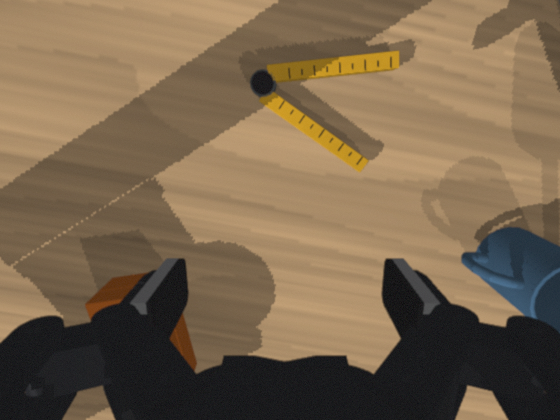

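Knob at (278,121), tips at (402,101) and (371,193) in w18; knob at (262,83), tips at (400,59) and (363,164) in w19.

Run:
```python
from h import *
np.set_printoptions(precision=4,suppress=True)
T1,T2=np.load("T1.npy"),np.load("T2.npy")
for a,b in (((278,121),(262,83)),((402,101),(400,59)),((371,193),(363,164))): print(tri(("wrist",a,T1),("wrist",b,T2)))
for T,kk,ts in ((T1,(278,121),[(402,101),(371,193)]),(T2,(262,83),[(400,59),(363,164)])):
    k=onplane("wrist",[kk],.026,T)[0]; w=onplane("wrist",ts,.02,T)
    a=[np.degrees(np.arctan2(*(x-k)[1::-1])) for x in w]; print(k,w,a,np.mean(a))
```

```text
(array([ 0.5479, -0.3607,  0.0161]), np.float64(0.00036602202115390456))
(array([ 0.591 , -0.4793,  0.0189]), np.float64(0.0004863352196024571))
(array([ 0.4929, -0.4721,  0.0184]), np.float64(0.001195578088002368))
[ 0.5484 -0.3611  0.026 ] [[ 0.5907 -0.4785  0.02  ]
 [ 0.4938 -0.4727  0.02  ]] [np.float64(-70.17721949617311), np.float64(-116.06407106628667)] -93.12064528122988
[ 0.547  -0.3612  0.026 ] [[ 0.5909 -0.4795  0.02  ]
 [ 0.4925 -0.4707  0.02  ]] [np.float64(-69.63820717898878), np.float64(-116.48174368400686)] -93.05997543149782
```

Run:
```python
from h import *
k=np.array([.5477,-.3611,0]); a=np.radians(-93.1); u=np.array([np.cos(a),np.sin(a),0])
p=k+.024*u; p[2]=.021; qq=q(-3.1)
move_pose(p+[0,0,.10],qq)
print(move_straight(p,speed=.1,f_stop=6)); st("down")
gripper_to(.0); st("squeezed")
gripper_to(.055)
move_straight(p+[0,0,.12],speed=.15)
move_pose([.49,-.40,.22],q(-79));np.save("T1.npy",wristT()); save("wrist","w20.png"); st()
```

```text
False
down t 54.8 p [ 0.547  -0.3856  0.022 ] F [-0.2 -0.1 -0.2] w 0.0848
squeezed t 55.4 p [ 0.5473 -0.3859  0.0225] F [1.2 0.2 5.6] w 0.0292
 t 57.9 p [ 0.4899 -0.3996  0.2189] F [ 0.6 -0.8  0.4] w 0.0551
```

View pics/w20.png

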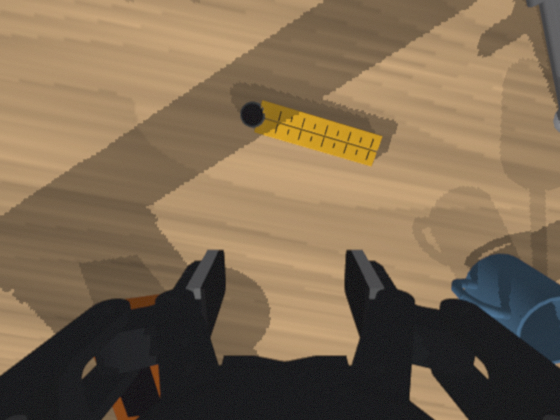

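Yellow is folded: knob (252,115), tip (377,150). Grip and lift.

Run:
```python
from h import *
np.set_printoptions(precision=4,suppress=True)
T1=np.load("T1.npy")
k=onplane("wrist",[(252,115)],.026,T1)[0]; t=onplane("wrist",[(377,150)],.02,T1)[0]
d=(t-k); d[2]=0; L=np.linalg.norm(d); d/=L; yaw=np.degrees(np.arctan2(d[1],d[0]))+90
g=k+.058*d; g[2]=.022; print(k,t,L,yaw,g)
qq=q(yaw)
move_pose(g+[0,0,.08],qq)
print(move_straight(g,speed=.1,f_stop=6)); st("down")
gripper_to(0.); st("grip")
move_straight(g+[0,0,.09],speed=.12); st("lift")
save("wrist","w21.png")
move_pose([.46,-.05,.12],q(YAW-90)); st("mid")
t=case(0,-.105,0); t[2]=.12
move_pose(t,q(YAW-90)); st("above"); save("wrist","w22.png")
```

```text
[ 0.549  -0.3562  0.026 ] [ 0.5399 -0.4801  0.02  ] 0.12419559456828463 -4.236489231836728 [ 0.5447 -0.4141  0.022 ]
False
down t 60.0 p [ 0.5452 -0.4145  0.0227] F [-0.1 -0.5  1.8] w 0.0549
grip t 60.3 p [ 0.5456 -0.4148  0.0235] F [0.  1.  4.1] w 0.029
lift t 61.2 p [ 0.5442 -0.4136  0.1109] F [ 0.   0.4 -1.7] w 0.0289
mid t 62.9 p [ 0.4604 -0.0505  0.1202] F [-0.7  1.3 -1. ] w 0.0289
above t 63.8 p [0.5308 0.1661 0.1196] F [ 0.3 -0.5 -1.5] w 0.0288
```

View pics/w22.png

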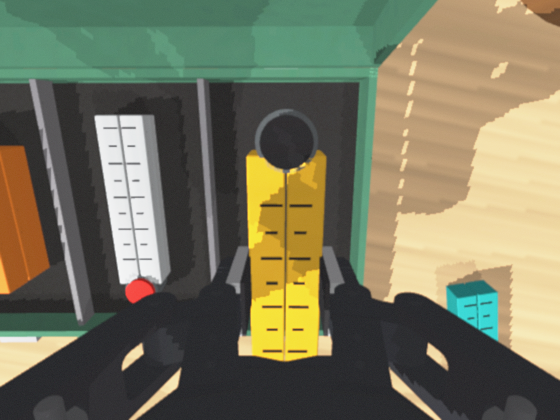

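Run:
```python
from h import *
t=case(0,-.105,0); t[2]=.030
print(move_straight(t,speed=.08,f_stop=8)); st()
print(move_straight(t-[0,0,.006],speed=.02,f_stop=3)); st("contact")
gripper_to(.055); st("open")
p=read_state()["tcp_pos"]; print(move_straight(p+[0,0,.14],speed=.15))
save("wrist","w23.png")
move_pose(case(-.03,0,.20),q(YAW-90)); np.save("T1.npy",wristT()); save("wrist","w24.png"); save("scene","sc4.png"); save("side","s4.png"); st()
```

```text
False
 t 65.1 p [0.5316 0.1672 0.0307] F [-0.2  0.4 -1.3] w 0.0288
True
contact t 65.3 p [0.5319 0.1673 0.0285] F [-1.6 -0.3  4.6] w 0.0287
open t 65.7 p [0.5305 0.1671 0.0269] F [-0.3  0.3  0.3] w 0.0548
False
 t 67.5 p [0.4806 0.2631 0.2039] F [ 0.7 -0.3  0.2] w 0.0554
```

View pics/w24.png

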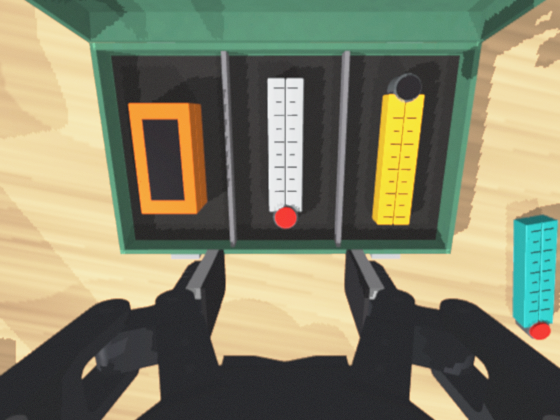

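View pics/sc4.png

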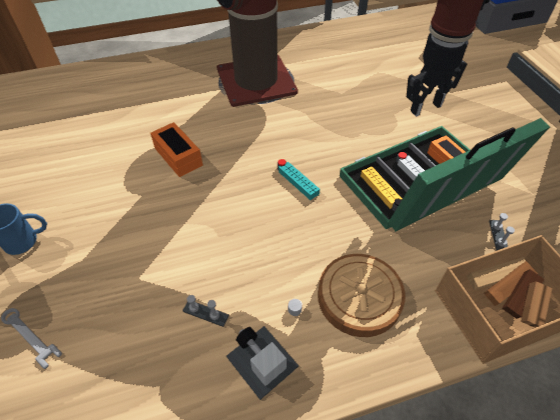

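All three lie closed and flat in their bays. Quick position check, then measure the open handle bar for gripping.

Run:
```python
from h import *
np.set_printoptions(precision=4,suppress=True)
T=np.load("T1.npy")
for n,p,z in (("box",(164,158),.045),("silver",(286,145),.025),("yellow",(401,156),.025)):
    w=onplane("wrist",[p],z,T)[0]-CEN; print(n,w@EX,w@EY)
print(bar(1.75), proj("scene",bar(1.75)),proj("side",bar(1.75)))
im=cv2.imread("pics/sc4.png")
a=cv2.resize(im[110:220,440:550],None,fx=5,fy=5); cv2.imwrite("pics/z2.png",a)
im=cv2.imread("pics/s4.png"); cv2.imwrite("pics/z3.png",cv2.resize(im[200:340,100:260],None,fx=4,fy=4))
```

```text
box 0.0005278045071370298 0.10479390086636733
silver 0.009852303559710635 0.00014482686935256194
yellow 6.77913477731775e-05 -0.10530032432170984
[0.6531 0.2991 0.2459] [[495.7668 137.7486]] [[156.8468 251.5872]]
```

View pics/z2.png

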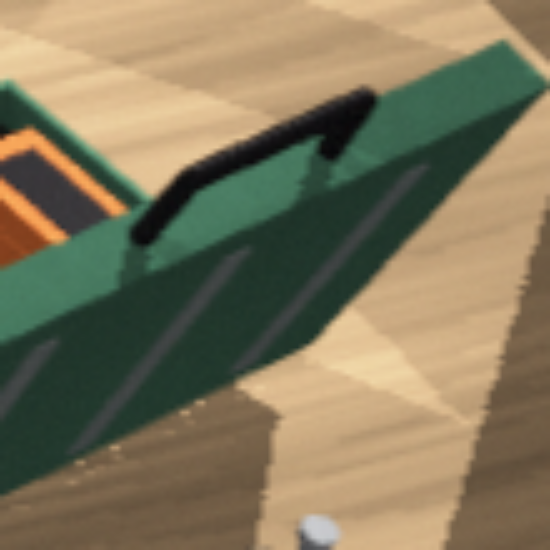

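View pics/z3.png

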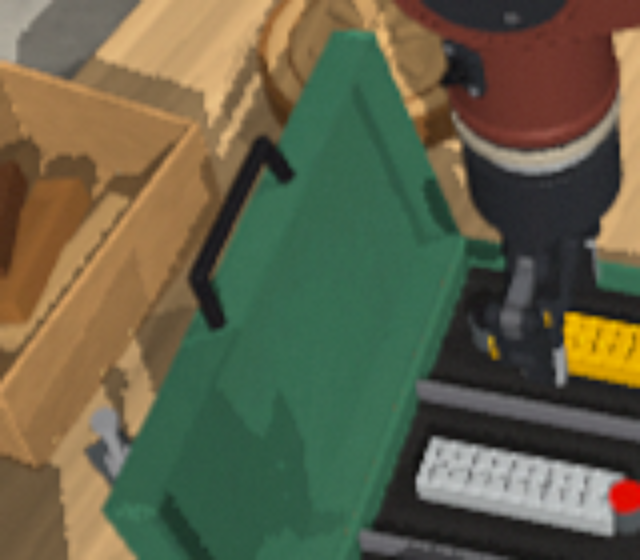

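The predicted open-bar position matches both images within 2 px. Gripping the bar and closing the lid along the arc.

Run:
```python
from h import *
qq=q(YAW); b=bar(1.75)
move_pose(b+[-.05*EX[0],-.05*EX[1],.12],qq); gripper_to(.05)
move_pose(b+[0,0,.08],qq)
print(move_straight(b+[0,0,.002],speed=.08,f_stop=8)); st("at bar")
gripper_to(0.); st("grip")
for th in np.arange(1.65,-.01,-.1):
    hit=move_straight(bar(max(th,0)),speed=.12,f_stop=30)
    if hit: st(f"hit{th:.2f}"); break
move_straight(bar(0.0),speed=.05,f_stop=20); st("end")
save("wrist","w25.png")
gripper_to(.028); st("open")
p=read_state()["tcp_pos"]; print(move_straight(p+[0,0,.10],speed=.12,f_stop=10)); st()
save("side","s5.png")
```

```text
False
at bar t 70.7 p [0.6536 0.2993 0.2488] F [0.4 0.7 0.3] w 0.0498
grip t 71.1 p [0.6529 0.2991 0.2485] F [-3.8 -1.2  4.2] w 0.0074
end t 77.2 p [0.3841 0.2444 0.0408] F [-6.  -5.6  0.1] w 0.0075
open t 77.6 p [0.3859 0.2454 0.0413] F [-0.1  0.4  0.6] w 0.0278
False
 t 78.5 p [0.3853 0.2451 0.1404] F [ 0.2  0.  -0.4] w 0.028
```

View pics/s5.png

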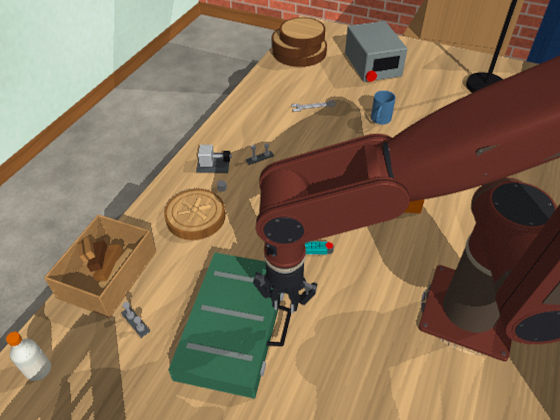

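The lid looks shut. I'll confirm with a light touch on its top, then move clear and compare it with the first picture.

Run:
```python
from h import *
gripper_to(0.)
t=case(-.075,0,0); t[2]=.10
move_pose(t,q(YAW))
t[2]=.064; print(move_straight(t,speed=.03,f_stop=8)); st("touch: tip z = p-.019")
p=read_state()["tcp_pos"]; move_straight(p+[0,0,.15],speed=.15)
move_pose([.35,-.25,.35],q(-79)); save("scene","sc5.png"); save("side","s6.png"); st()
a=cv2.imread("pics/scene0.png").astype(int);b=cv2.imread("pics/sc5.png").astype(int)
d=np.abs(a-b).max(2); print("lid diff",d[125:215,345:500].mean(),"carving diff",d[255:330,320:405].mean())
a=cv2.imread("pics/side0.png").astype(int);b=cv2.imread("pics/s6.png").astype(int)
d=np.abs(a-b).max(2); print("side lid diff",d[255:395,175:290].mean())
```

```text
True
touch: tip z = p-.019 t 80.2 p [0.4363 0.255  0.0745] F [-2.2 -0.7  7.3] w 0.0
 t 83.3 p [ 0.3504 -0.2494  0.3497] F [0.1 0.5 0.8] w -0.0001
lid diff 10.204301075268818 carving diff 8.453490196078432
side lid diff 8.656273291925466
```

View pics/sc5.png

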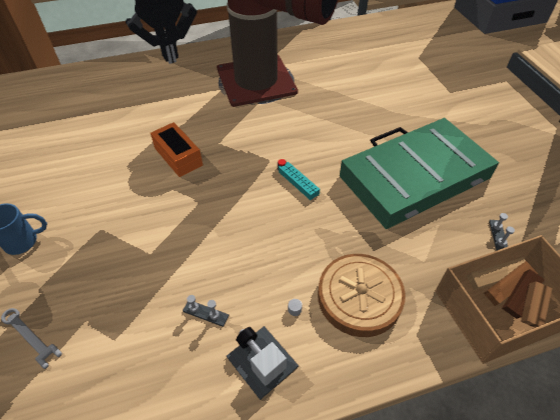

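The lid top touches at 55.5 mm, which means shut. The case outline matches the first picture, and the carving and look-alikes are where they were. Handing in.

```bash
python3 -c "
from cell import *
print(close_job())"
```

```text
the job is handed in; nothing more can be done
None
```

The job is handed in at about 83 s of the 210 s allowed. All three tools were there; they are shut in the green case with the lid closed. `close_job` gave no verdict, so this rests on my own checks.

- **What I did:** I swung the lid back until it rested on its stop. I closed the small orange box and laid it in the +y bay. I then folded the silver rule and laid it in the middle bay, and did the same with the yellow rule in the -y bay. Last, I closed the lid by its handle.
- **Tools before closing:** the wrist picture showed all three closed and flat. In the case frame (x, y) they lay at:
  - box: (1, 105) mm
  - silver rule: (10, 0) mm
  - yellow rule: (0, -105) mm
- **Lid:** a light touch met its top at 55.5 mm, against 55 mm given for shut.
- **Surroundings:** in the last scene picture the carving, the turquoise rule and the larger orange box are where they began. The arm was clear of everything when I handed in.
- **Disagreements:** the first measurements of the case centre and handle, taken with the fixed cameras, were 4–6 mm off the wrist-camera ones, so I worked mainly from the wrist-camera values. The gripper also read about 2 mm narrower than the stated widths on the rules and the handle bar. I saw no slackened grip; the yellow rule read a few mm off its first measured place, which I took as measurement error.

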